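# Tip the valve tray and swing the magnifier over the valve heads

### The arm

A 7-joint arm with a two-finger parallel gripper is mounted at the origin on a cart in front of the work surface, level with it; the furniture and walls round the work are solid. World frame = base frame: x ahead of the robot, y to its left, z up, the work surface at z = 0. Lengths are in m, angles in rad, forces in N, time in s.
With the tool pointing down it reaches from about 0.425 to 0.875 m from the base axis. Payload 4.7 kg.
Tool frame: the origin (TCP) lies at the very end of the fingers, on their centre line; the grasp point (between the pads) lies 19 mm behind it (ctrl.tcp_to_grasp is the distance from the TCP to the grasp point, in m); x points along the fingers, y is the direction in which the jaws open and shut, and the axes are right-handed (so a half turn about x gives the same grasp; the last joint's range is limited). The gripper opens to 87 mm and grips with 3 to 60 N. Pads are 19 mm wide; open, the fingers measure 117 mm over their backs; the gripper's body (75 mm by 190 mm) begins 51 mm behind the grasp point.
Start: joints at [-1.159, 0.321, -0.07, 1.45, 0.023, 1.371, -0.057], TCP at [0.252, 0.599, 0.223] pointing down, gripper open.
Joint ranges: [-2.86, 2.86], [-0.3, 2.09], [-1.38, 1.24], [0.06, 2.45], [-1.56, 4.7], [0.09, 2.05], [-2.69, 2.69]. Speed limits (rad/s): [2.57, 2.57, 3.14, 3.14, 3.14, 3.14, 3.14].

### API

Orientations are given as a unit quaternion [x, y, z, w].
In Python, from workcell import ctrl gives the robot as it stands. The module is installed in compiled form; this text tells all that it offers.
- The arm moves only by the shell command python3 -m pendant 'ROWS' [OPENING]. ROWS is JSON, a list of rows, each a list of 6 numbers: the shift along the world's x, y, z as a fraction of full scale, then the turn, a rotation vector about the world's x, y, z as a fraction of full scale. In form: [[dx, dy, dz, wx, wy, wz], ...]. A call has 1 to 12 rows; each row is the pose to reach, as a shift and turn from the pose commanded when the call began, turning the shorter way round; what a row does not reach only later rows make up. Full scale, the value 1, is 0.4 m for a shift and pi rad for a turn. A row lasts 1/10 s, in which the tool goes at most 50 mm and 8.59 degrees, less where a joint would pass 70% of its speed; a pose out of reach is approached as far as the arm can. A call with a number of a shift or a turn outside -1 to 1 is refused whole. A call with a gripper value outside its range is refused whole. OPENING is the closure, from 0 (fully open) to 1 (shut), set as the call begins (- or left out, the last holds). The fingers move at their own pace and stop on an object; the grip force is fixed at half the most. Time passes only in rows, so rows that repeat a pose let the fingers close. It gives the time, the measured TCP pose, the force and the opening at its end, in the units of the state.
- ctrl.state(): the state, without advancing time (a new reading comes with each control period).
- ctrl.grab_frame(name): name is "side" or "top" or "wrist"; returns a dict with "img" (400x640x3 uint8, blue, green, red), "range_z" (400x640 float32, m along the optical axis (not along the pixel's ray), 0 where there is no reading), "mtx" (3x3 intrinsics, pixels), "distortion" ([k1, k2, p1, p2, k3] as OpenCV has them; the pictures are not rectified), "T" (4x4, takes a point from camera to world coordinates). Camera axes: x right, y up, looking along -z (the intrinsics and any distortion apply to the point x, -y, -z); pixel columns grow to the right and rows downward; lengths in m; the calibration is good to about 2 mm. A picture is of the moment at which its call begins.
- ctrl.finish_job(): hands the job in, once; it reports no verdict.
Trained networks look in a picture, given as the dict that the camera call returned (one of the last four; its "shot" number tells which), for a name from the list of things; names that differ only in an ending like _2 or _b are one class to them, and where a whole thing is asked for, a point or a joint stands for the part that bears it (a point fixed in the world has none). Each returns a list of dicts, best first, with "confidence" (0 to 1); they miss things now and then, are a little off and sometimes report something else, mostly with a low value. They report only what shows in the picture. A call takes as long as a camera call.
- ctrl.regions_of(query, picture): "region" (400x640 bool, what is visible of it).
- ctrl.place_of(query, picture): "point" ([x, y, z] in m, in world coordinates, good to about 4 mm: a listed point, or the origin of a listed thing).
The state is a dict: "time_s": time; "q": joint angles; "dq": joint speeds; "effort": joint torques, N m; "position": TCP position; "eef_rot": TCP orientation; "wrist_force": force on the tool from outside, world axes, zero at the start; "moment": the same for the moment, N m; "width": finger opening in m.
Only numpy, scipy, OpenCV 4.12 (cv2) and the standard library are available. Lean on these libraries where they do the work, as an engineer would, in place of code of your own. Each camera call takes 0.05 s, during which the arm holds its last target. There are 200 camera calls.

### The job

Push the red tab of the hinged valve tray down until all three engine valves have slid down their lanes with their heads against the red-tab end, then bring the tray back to level so that they stay there. Then swing the magnifier arm in and leave the lens centred over the head of the middle valve. The valves are cleaned for inspection, so do not touch them, and leave the other things on the bench where they are.

Things in the scene. Friction and masses are not known exactly. Their poses are not given: they have to be found in the camera images.
- stand: Fixed grey stand that carries the tray and the magnifier (base plate 200 x 168 x 12 mm, with a foot for the magnifier post at its near right corner). Origin on the bench top under the tray's pivot; x points from the red-tab end of the level tray to its blue-tab end, roughly away from the robot, y to the left, z up. The tray's pivot axis runs along the stand's y, 85 mm above this origin.
- tray (a joint): Tilt of the tray in rad: 0 level, positive with the red-tab end down (up to 0.42, where it stops), negative with the blue-tab end down (to -0.42). A friction hinge: the tray stays at the angle at which it is left, and takes about 5 N on a tab to move. The lanes are slippery: the valves begin to slide at about 0.15 to 0.25 rad and slide fast at 0.4. The tray starts level.
- tray_stop (a point): Middle of the inner face of the tray's end wall at the red-tab end, on the tray's floor; turns with the tray, axes as the stand's when level (x towards the blue-tab end). The tray is an open aluminium trough, 200 mm long inside along x and 126 mm wide, walls 26 mm high and 4 mm thick, with two ribs making three lanes, each about 41 mm wide. Its floor is 3 mm above the pivot axis.
- tray_view (a point): The place to inspect: on the tray's floor in the middle lane, 20 mm inside tray_stop. The lens centre belongs straight above it, where the head of the middle valve comes to lie.
- tab_red (a point): Middle of the top face of the red push tab (26 x 90 x 5 mm, 26 along x), level with the top of the end wall that the valves must reach; 117 mm from the pivot axis towards the robot and 29 mm above it when level. Turns with the tray.
- tab_blue (a point): The same on the blue push tab at the other end of the tray, 117 mm from the pivot axis away from the robot and 29 mm above it when level. Turns with the tray.
- lens_arm (a joint): Angle of the magnifier arm in rad about its upright post: 0 when the arm points along the stand's -x (folded out beside the tray, towards the robot), growing clockwise seen from above; at 1.57 it points along the stand's +y and the lens is over tray_view. Range -0.8 to 2.3, no stop at the target. Held by friction: it stays where it is left; about 2 N at the grip moves it.
- lens_pivot (a point): The magnifier arm's vertical turning axis, at the height of the arm's middle (165 mm above the bench), on top of a steel post 16 mm thick.
- lens_centre (a point): Centre of the magnifier's round lens (black rim, 92 mm across, 12 mm thick), 125 mm from lens_pivot along the arm, at the same height.
- lens_grip (a point): Middle of the upright round orange knob (18 mm across, 36 mm tall, from 5 mm to 41 mm above the arm's middle) on the arm 60 mm from lens_pivot; turns with the arm, can be pinched from above or pushed.
- engine_valve_0_head (a point): Centre of the head of a dark brown engine valve (106 mm long, head 33 mm across, thin stem, 50 g) that lies in one lane of the tray with its head towards the red-tab end; this point is 3 mm behind the face of the head, about 17 mm above the tray's floor. Which valve is in which lane varies.
- engine_valve_0: The same dark brown valve; origin at the middle of its length, on its underside, y towards the head.
- engine_valve_1_head (a point): Centre of the head of a pale grey engine valve (106 mm long, head 33 mm across, thin stem, 50 g) that lies in one lane of the tray with its head towards the red-tab end; this point is 3 mm behind the face of the head, about 17 mm above the tray's floor. Which valve is in which lane varies.
- engine_valve_1: The same pale grey valve; origin at the middle of its length, on its underside, y towards the head.
- engine_valve_2_head (a point): Centre of the head of a pale grey engine valve (106 mm long, head 33 mm across, thin stem, 50 g) that lies in one lane of the tray with its head towards the red-tab end; this point is 3 mm behind the face of the head, about 17 mm above the tray's floor. Which valve is in which lane varies.
- engine_valve_2: The same pale grey valve; origin at the middle of its length, on its underside, y towards the head.
- red_tin: Red tin, 72 mm across and 108 mm tall, standing on the bench behind the stand; a bystander, not to be moved. Origin at the centre of its underside.
- amber_jar: Amber jar, 64 mm across and 129 mm tall, behind the engine's cylinder head; a bystander, not to be moved. Origin at the centre of its underside.
- black_can: Black can with a yellow band, 54 mm across and 160 mm tall, behind the engine's cylinder head; a bystander, not to be moved. Origin at the centre of its underside.
- paste_tin: Small tin, 57 mm across and 37 mm tall, behind the stand to the left; a bystander, not to be moved. Origin at the centre of its underside.
- ratchet_handle: Ratchet with a black grip, 223 mm long, lying on the bench behind the stand to the right; a bystander, not to be moved. Origin at the centre of its underside.

How it is judged:
On the way, in this order (a step that is already met when the one before it is completed fails the run):
1. the tray is tipped, red tab down, and all three valves have their heads against the red-tab end (value of joint tray above 0.12 rad and x of each of engine_valve_0_head, engine_valve_1_head, engine_valve_2_head in the frame of tray_stop below 0.015 m and z of engine_valve_0_head in the frame of tray_stop between 0 and 0.03 m and z of engine_valve_1_head in the frame of tray_stop between 0 and 0.03 m and z of engine_valve_2_head in the frame of tray_stop between 0 and 0.03 m), for 0.2 s.
2. the tray is back to level with the valves still at the red-tab end (value of joint tray between -0.07 and 0.07 rad and x of each of engine_valve_0_head, engine_valve_1_head, engine_valve_2_head in the frame of tray_stop below 0.015 m and z of engine_valve_0_head in the frame of tray_stop between 0 and 0.03 m and z of engine_valve_1_head in the frame of tray_stop between 0 and 0.03 m and z of engine_valve_2_head in the frame of tray_stop between 0 and 0.03 m), for 0.2 s.
3. the lens is over the head of the middle valve (horizontal distance between lens_centre and tray_view below 0.02 m), for 0.2 s.
At the end, for the whole second after the job is handed in: All three valves lie still in their lanes with the centre of the head within 15 mm of the end wall at the red tab (3 mm when touching), the tray is level within 0.07 rad, and the lens centre is within 20 mm, seen from above, of tray_view, with the arm at rest (all of step 2 and horizontal distance between lens_centre and tray_view below 0.02 m and linear speed of each of engine_valve_0, engine_valve_1, engine_valve_2 below 0.02 m/s and velocity of joint lens_arm between -0.05 and 0.05 rad/s).
It fails at once if the robot touches a valve (contact force between any of the fingers, the arm and engine_valve_0 above 0.5 N or contact force between any of the fingers, the arm and engine_valve_1 above 0.5 N or contact force between any of the fingers, the arm and engine_valve_2 above 0.5 N).
It fails at once if a bystander is moved by more than 30 mm (distance of any of red_tin, amber_jar, black_can, paste_tin, ratchet_handle from where it was at the start of the episode above 0.03 m).
It fails at once if a valve leaves its lane (z of any of engine_valve_0_head, engine_valve_1_head, engine_valve_2_head in the frame of tray_stop above 0.06 m).
It also fails if it takes over 58 s, if anything falls off the work surface, if the arm or the gripper's body presses on something with over 40 N, if the wrist force passes 120 N, or if a joint passes its speed limit or range.

## Working session

There is one attempt and no reset: what is moved stays moved. The work goes in short steps, Python scripts to look and compute and a shell command to move; the robot and the scene stay as the last step left them, time stands still between calls to the robot, and variables do not carry over. Pictures are saved under pics/ and viewed, about 8 in all and at most 12, crops included, and the job is handed in when it is done.

```bash
mkdir -p pics; cat > h.py <<'E'
from workcell import ctrl
import cv2, numpy as np
def pl(names, cams=("side","top")):
    for c in cams:
        f=ctrl.grab_frame(c)
        for n in names:
            r=ctrl.place_of(n,f)
            print(c,n,[(np.round(d["point"],4).tolist(),round(d["confidence"],2)) for d in r[:3]])
        yield c,f
E
python3 - <<'E'
from h import *
s=ctrl.state(); print(s["time_s"],s["position"],s["eef_rot"],s["width"],s["wrist_force"])
fs=[]
for c,f in pl(["stand","tray_stop","tray_view","tab_red","tab_blue","lens_pivot","lens_centre","lens_grip","engine_valve_0_head","engine_valve_1_head"]):
    fs.append(f["img"]); print(f["T"][:3,3])
cv2.imwrite("pics/a.png",fs[0]); cv2.imwrite("pics/b.png",fs[1])
E
```

```text
0.0 [0.25164021 0.59871023 0.22143417] [ 0.13901573  0.69326049 -0.14038651  0.69307731] 0.0874268818591701 [-0.02326321  0.49101708  0.95696262]
side stand []
side tray_stop [([0.4378, -0.2143, 0.0871], 0.59), ([0.5131, -0.2104, 0.1084], 0.29)]
side tray_view [([0.4584, -0.2202, 0.0849], 0.64), ([0.5663, -0.2181, 0.0925], 0.52)]
side tab_red [([0.4213, -0.2172, 0.1164], 0.74)]
side tab_blue [([0.6548, -0.2292, 0.1122], 0.58)]
side lens_pivot [([0.4461, -0.3423, 0.1639], 0.7)]
side lens_centre [([0.3277, -0.3678, 0.1706], 0.57)]
side lens_grip [([0.3921, -0.3535, 0.1886], 0.64)]
side engine_valve_0_head [([0.7265, 0.086, -0.002], 0.67), ([0.5119, -0.2078, 0.1059], 0.56), ([0.7164, 0.2344, 0.0001], 0.54)]
side engine_valve_1_head []
[0.32916077 1.0885034  0.54858212]
top stand [([0.5386, -0.2239, -0.0041], 0.92), ([0.424, -0.212, 0.1125], 0.74)]
top tray_stop [([0.4384, -0.2154, 0.0912], 0.8)]
top tray_view []
top tab_red [([0.4199, -0.2095, 0.1162], 0.86)]
top tab_blue [([0.6538, -0.2246, 0.107], 0.64)]
top lens_pivot [([0.4473, -0.3416, 0.1654], 0.8), ([0.5293, -0.1843, 0.107], 0.31)]
top lens_centre [([0.3302, -0.3684, 0.1631], 0.97), ([0.6545, -0.2253, 0.1101], 0.2)]
top lens_grip [([0.3902, -0.3533, 0.1916], 0.68)]
top engine_valve_0_head [([0.5132, -0.2146, 0.0995], 0.43), ([0.5656, -0.2198, 0.0892], 0.4), ([0.7257, 0.3036, 0.0004], 0.28)]
top engine_valve_1_head [([0.7607, -0.1031, -0.0026], 0.47), ([0.5304, -0.1831, 0.1062], 0.46), ([0.3876, -0.3511, 0.1915], 0.38)]
[ 0.32572865 -0.02960307  1.26030104]
```

View pics/a.png

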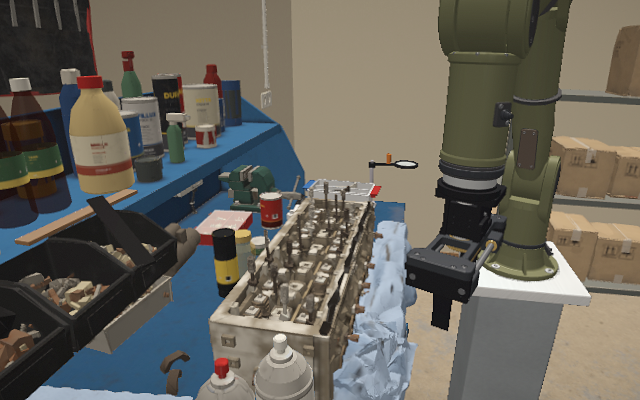

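View pics/b.png

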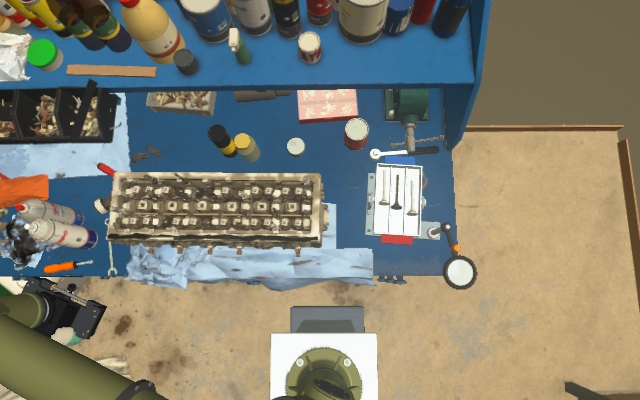

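The side view shows the stand far behind, with the lens at (405,163). The top view shows the tray at (397,200), the red tab at (397,239) and the lens folded out at (459,272), with the dark valve in the middle lane. Next I work out the jaw axis and how far to move.

```bash
python3 - <<'E'
from h import *
from scipy.spatial.transform import Rotation as R
s=ctrl.state(); M=R.from_quat(s["eef_rot"]).as_matrix(); print(M.round(3))
yaw=np.arctan2(-0.227+0.213,0.654-0.4205)
for sg in(1,-1):
  y=sg*np.array([-np.sin(yaw),np.cos(yaw),0]); x=np.array([0,0,-1.]); G=np.c_[x,y,np.cross(x,y)]
  print(yaw,(R.from_matrix(G)*R.from_matrix(M).inv()).as_rotvec()/np.pi)
print((np.array([0.416,-0.19,0.25])-s["position"])/0.4)
f=ctrl.grab_frame("top");K=f["mtx"];T=f["T"]
r=f["range_z"]; 
def W(u,v):
  p=cv2.undistortPoints(np.array([[[u,v]]],float),K,f["distortion"])[0,0]; z=r[v,u]
  return (T@[p[0]*z,-p[1]*z,-z,1])[:3].round(3)
print(W(397,239),W(400,161))
# max height in the way
h=[W(u,v)[2] for u in range(105,330,4) for v in range(165,250,4) if r[v,u]>0]; print(max(h))
E
```

```text
[[ 0.     0.387  0.922]
 [ 0.     0.922 -0.387]
 [-1.     0.     0.   ]]
-0.05988548208205998 [-2.08193048e-05  1.82919330e-05  1.07563674e-01]
-0.05988548208205998 [ 2.58891131e-05  2.94661769e-05 -8.92436325e-01]
[ 0.41037946 -1.97311361  0.06853234]
[ 0.421 -0.213  0.116] [ 0.649 -0.23   0.117]
0.212
```

```bash
python3 -m pendant '[[0,0,0.25,0,0,0],[0,0,0.25,0,0,0],[0,0,0.25,0,0,0],[0.5,-1,0.25,0,0,0.1076],[0.5,-1,0.25,0,0,0.1076],[0.5,-1,0.25,0,0,0.1076],[0.5,-1,0.25,0,0,0.1076],[0.5,-1,0.25,0,0,0.1076],[0.5,-1,0.25,0,0,0.1076],[0.5,-1,0.25,0,0,0.1076],[0.5,-1,0.25,0,0,0.1076],[0.5,-1,0.25,0,0,0.1076]]' 1
```

```text
time_s: 2.35
position: [0.4526, 0.1969, 0.323]
eef_rot: [0.022, 0.706, -0.021, 0.707]
wrist_force: [1.6, 0.9, -0.3]
width: 0.0029
```

```bash
python3 -m pendant '[[0,-0.968,0,0,0,0],[0,-0.968,0,0,0,0],[0,-0.968,0,0,0,0],[0,-0.968,0,0,0,0],[0,-0.968,0,0,0,0],[0,-0.968,0,0,0,0],[-0.09,-0.968,0,0,0,0],[-0.09,-0.968,0,0,0,0],[-0.09,-0.968,-0.4,0,0,0],[-0.09,-0.968,-0.4,0,0,0],[-0.09,-0.968,-0.4,0,0,0],[-0.09,-0.968,-0.4,0,0,0]]' 1; python3 - <<'E'
from h import *
f=ctrl.grab_frame("wrist"); cv2.imwrite("pics/c.png",f["img"])
for n in("tab_red","tray_stop","tray_view"): print(n,[(d["point"],d["confidence"]) for d in ctrl.place_of(n,f)[:1]])
E
```

```text
time_s: 3.55
position: [0.4119, -0.1869, 0.158]
eef_rot: [0.022, 0.71, -0.021, 0.704]
wrist_force: [-0.8, 0.9, -0.7]
width: 0.0006
tab_red [([0.4236, -0.2133, 0.1184], 0.74)]
tray_stop []
tray_view []
```

View pics/c.png

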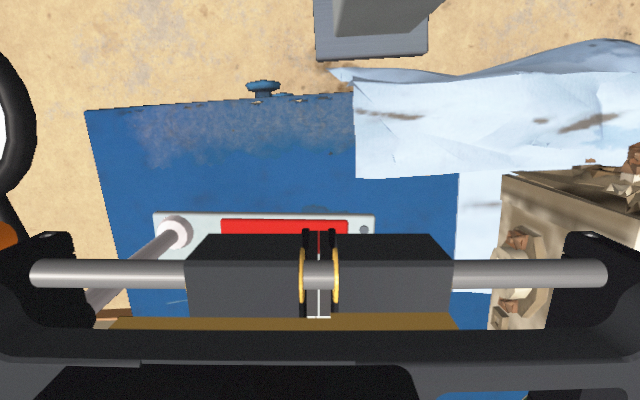

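The wrist view shows the closed fingers (319,235) over the right half of the red tab (283,227). I push down slowly.

```bash
python3 -m pendant '[[0,0,-0.07,0,0,0],[0,0,-0.1,0,0,0],[0,0,-0.12,0,0,0],[0,0,-0.14,0,0,0],[0,0,-0.16,0,0,0],[0,0,-0.175,0,0,0],[0,0,-0.19,0,0,0],[0,0,-0.2,0,0,0],[0,0,-0.21,0,0,0],[0,0,-0.22,0,0,0],[0,0,-0.22,0,0,0],[0,0,-0.22,0,0,0]]' 1; python3 -m pendant '[[0,0,0,0,0,0],[0,0,0,0,0,0],[0,0,0,0,0,0]]' 1; python3 - <<'E'
from h import *
f=ctrl.grab_frame("top"); cv2.imwrite("pics/d.png",cv2.resize(f["img"][130:290,340:500],None,fx=4,fy=4)[:600])
for n in("tab_red","tab_blue","engine_valve_0_head"): print(n,[(d["point"],d["confidence"]) for d in ctrl.place_of(n,f)[:3]])
E
```

```text
time_s: 4.95
position: [0.4164, -0.1881, 0.0749]
eef_rot: [0.021, 0.706, -0.021, 0.707]
wrist_force: [-1.9, -0.3, 1.9]
width: 0.0003
time_s: 5.25
position: [0.4166, -0.1881, 0.0749]
eef_rot: [0.021, 0.706, -0.021, 0.707]
wrist_force: [-0.5, -0.4, 0.5]
width: 0.0006
tab_red [([0.3304, -0.369, 0.1651], 0.65)]
tab_blue [([0.6365, -0.2253, 0.1481], 0.83)]
engine_valve_0_head []
```

View pics/d.png

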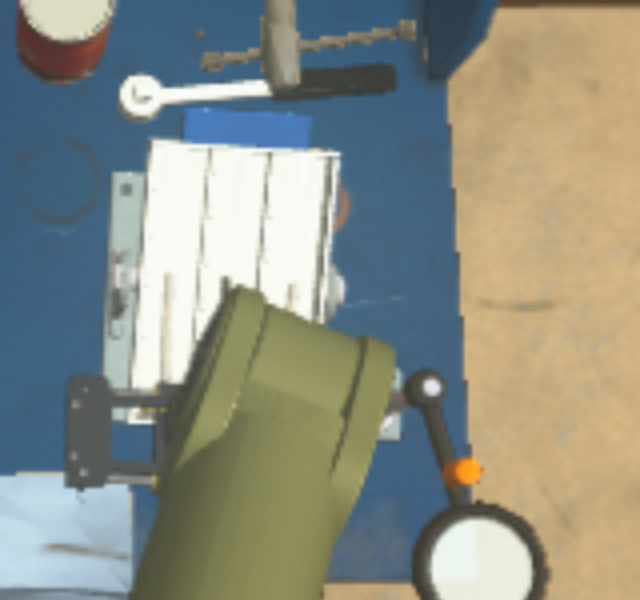

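```bash
python3 -m pendant '[[0,0,0.2,0,0,0],[0,0,0.45,0,0,0],[0,0,0.6,0,0,0],[0,0,0.6,0,0,0],[0,0,0.6,0,0,0],[0,0.4,0.6,0,0,0],[0,0.4,0.6,0,0,0],[0,0.4,0.6,0,0,0],[0,0.4,0.6,0,0,0]]' 1; python3 - <<'E'
from h import *
f=ctrl.grab_frame("top"); cv2.imwrite("pics/e.png",cv2.resize(f["img"][130:280,340:500],None,fx=4,fy=4))
for n in("tab_red","tab_blue","tray_stop","engine_valve_0_head"): print(n,[(d["point"].__repr__(),d["confidence"]) for d in ctrl.place_of(n,f)[:3]])
K=f["mtx"];T=f["T"];r=f["range_z"]
v,u=np.mgrid[90:280,340:480]; p=cv2.undistortPoints(np.c_[u.ravel(),v.ravel()].astype(float)[:,None],K,f["distortion"])[:,0]
z=r[90:280,340:480].ravel(); P=(T@np.c_[p[:,0]*z,-p[:,1]*z,-z,1+0*z].T)[:3].T
for x0 in np.arange(.6,.8,.02):
  row=[]
  for y0 in np.arange(-.36,-.1,.04):
    m=(z>0)&(abs(P[:,0]-x0)<.011)&(abs(P[:,1]-y0)<.021); row.append(round(P[m,2].max(),2) if m.any() else None)
  print(round(x0,2),row)
E
```

```text
time_s: 6.35
position: [0.4154, -0.0216, 0.3142]
eef_rot: [0.018, 0.707, -0.017, 0.707]
wrist_force: [0.2, -0.4, -0.6]
width: 0.0006
tab_red [('[0.4172, -0.2113, 0.0719]', 0.77)]
tab_blue [('[0.6385, -0.2242, 0.1481]', 0.72), ('[0.4869, -0.2655, 0.0728]', 0.71), ('[0.4398, -0.211, 0.0639]', 0.57)]
tray_stop [('[0.4429, -0.2143, 0.056]', 0.61)]
engine_valve_0_head [('[0.4412, -0.2083, 0.0657]', 0.49)]
0.6 [np.float64(0.01), np.float64(0.01), np.float64(0.14), np.float64(0.13), np.float64(0.13), np.float64(0.14), np.float64(0.02)]
0.62 [np.float64(0.0), np.float64(0.01), np.float64(0.15), np.float64(0.15), np.float64(0.15), np.float64(0.15), np.float64(0.01)]
0.64 [np.float64(0.01), np.float64(0.01), np.float64(0.16), np.float64(0.16), np.float64(0.16), np.float64(0.15), np.float64(0.01)]
0.66 [np.float64(0.01), np.float64(0.01), None, None, np.float64(0.16), np.float64(0.0), np.float64(0.01)]
0.68 [np.float64(0.0), np.float64(0.01), None, None, np.float64(0.02), np.float64(0.03), np.float64(0.01)]
0.7 [np.float64(0.03), np.float64(0.03), np.float64(0.06), np.float64(0.02), np.float64(0.03), np.float64(0.04), np.float64(0.0)]
0.72 [np.float64(0.1), np.float64(0.09), np.float64(0.07), np.float64(0.05), np.float64(0.03), np.float64(0.03), np.float64(0.11)]
0.74 [np.float64(0.1), np.float64(0.09), np.float64(0.07), np.float64(0.05), np.float64(0.03), np.float64(0.11), np.float64(0.11)]
0.76 [np.float64(0.0), np.float64(0.0), np.float64(0.06), np.float64(0.05), np.float64(0.0), np.float64(0.11), np.float64(0.11)]
0.78 [np.float64(0.0), np.float64(0.0), np.float64(0.07), np.float64(0.06), np.float64(0.0), np.float64(0.0), np.float64(0.11)]
0.8 [np.float64(0.0), np.float64(0.08), np.float64(0.09), np.float64(0.1), np.float64(0.0), np.float64(0.0), None]
```

View pics/e.png

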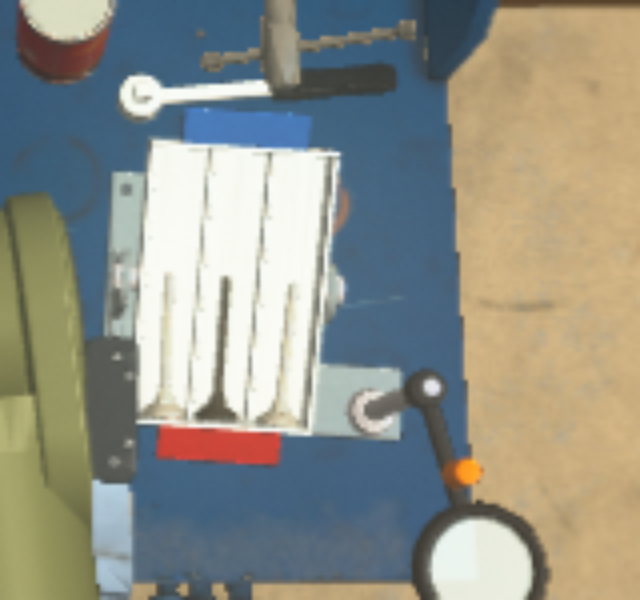

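The crop shows all three valve heads against the red-end wall (crop y≈415), with the tray tipped about 0.33 rad. Next is the blue tab.

```bash
python3 -m pendant '[[0.58,-0.5,0,0,0,0],[0.58,-0.5,0,0,0,0],[0.58,-0.5,0,0,0,0],[0.58,-0.5,0,0,0,0],[0.58,-0.5,0,0,0,0],[0.58,-0.5,0,0,0,0],[0.58,-0.5,0,0,0,0],[0.58,-0.5,-0.31,0,0,0],[0.58,-0.5,-0.31,0,0,0],[0.58,-0.5,-0.31,0,0,0],[0.58,-0.5,-0.31,0,0,0],[0.58,-0.5,-0.31,0,0,0]]' 1
```

```text
time_s: 7.8
position: [0.6477, -0.2292, 0.192]
eef_rot: [0.021, 0.706, -0.022, 0.707]
wrist_force: [1.7, -0.3, 0.4]
width: 0.0007
```

```bash
python3 -m pendant '[[0,0,-0.05,0,0,0],[0,0,-0.08,0,0,0],[0,0,-0.1,0,0,0],[0.003,0,-0.115,0,0,0],[0.006,0,-0.13,0,0,0],[0.01,0,-0.145,0,0,0],[0.012,0,-0.16,0,0,0],[0.012,0,-0.17,0,0,0],[0.012,0,-0.18,0,0,0],[0.012,0,-0.188,0,0,0],[0.012,0,-0.192,0,0,0],[0.012,0,-0.192,0,0,0]]' 1;  python3 -m pendant '[[0,0,0,0,0,0],[0,0,0,0,0,0],[0,0,0.2,0,0,0],[0,0,0.5,0,0,0],[0,0,0.5,0,0,0],[0,0,0.5,0,0,0],[0,0.4,0.5,0,0,0],[0,0.4,0.5,0,0,0],[0,0.4,0.5,0,0,0],[0,0.4,0.5,0,0,0]]' 1; cat > t.py <<'E'
from h import *
f=ctrl.grab_frame("top"); cv2.imwrite("pics/%s.png"%__import__("sys").argv[1],cv2.resize(f["img"][130:280,340:500],None,fx=4,fy=4))
for n in("tab_red","tab_blue","tray_stop","lens_pivot","lens_centre","lens_grip"): print(n,[(d["point"].__repr__(),d["confidence"]) for d in ctrl.place_of(n,f)[:1]])
# tilt from depth: plane fit to tray-wide points
K=f["mtx"];T=f["T"];r=f["range_z"]
v,u=np.mgrid[150:260,340:480]; p=cv2.undistortPoints(np.c_[u.ravel(),v.ravel()].astype(float)[:,None],K,f["distortion"])[:,0]
z=r[150:260,340:480].ravel(); P=(T@np.c_[p[:,0]*z,-p[:,1]*z,-z,1+0*z].T)[:3].T
m=(z>0)&(P[:,0]>.50)&(P[:,0]<.63)&(abs(P[:,1]+.222)<.055)&(P[:,2]>.04)
x,zz=P[m,0],P[m,2]
for _ in range(4):
    c=np.polyfit(x,zz,1); k=zz-np.polyval(c,x)<.003; x,zz=x[k],zz[k]
print("tilt",np.arctan(c[0]),"floor at pivot",np.polyval(c,.537),len(x),"t",ctrl.state()["time_s"])
E
python3 t.py f
```

```text
time_s: 9.0
position: [0.6564, -0.2287, 0.1176]
eef_rot: [0.02, 0.704, -0.021, 0.71]
wrist_force: [3.2, -0.7, 5.6]
width: 0.0006
time_s: 10.0
position: [0.6537, -0.0587, 0.3147]
eef_rot: [0.019, 0.706, -0.015, 0.707]
wrist_force: [1.2, 1.1, 0.2]
width: 0.0005
tab_red [('[0.4207, -0.2096, 0.1102]', 0.86)]
tab_blue [('[0.651, -0.2268, 0.1144]', 0.76)]
tray_stop [('[0.7314, 0.3044, -0.0014]', 0.65)]
lens_pivot [('[0.445, -0.3389, 0.168]', 0.74)]
lens_centre [('[0.3311, -0.3651, 0.1655]', 0.6)]
lens_grip [('[0.3904, -0.3541, 0.1895]', 0.68)]
tilt 0.022597166226285312 floor at pivot 0.08711392671913828 1187 t 10.35
```

View pics/f.png

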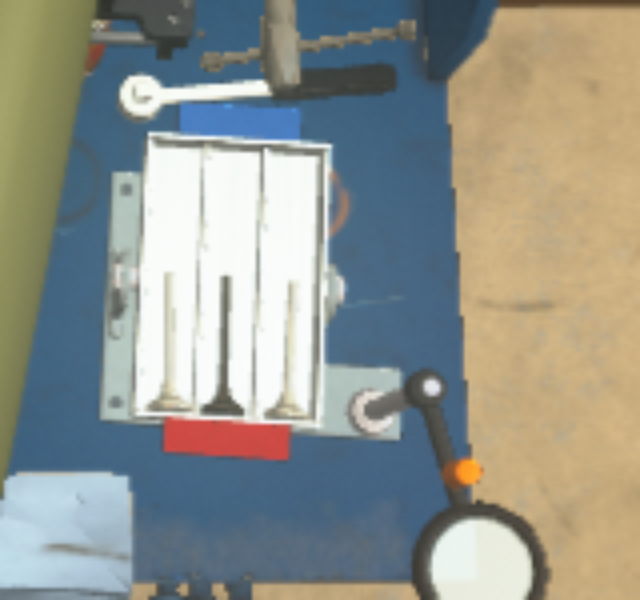

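The tray is level (0.02 rad) and the heads sit at the wall (crop y≈408 against the wall at ≈418). Now I move above the orange knob, at crop (468,471).

```bash
python3 -m pendant '[[-0.66,-0.71,0,0,0,0],[-0.66,-0.71,0,0,0,0],[-0.66,-0.71,0,0,0,0],[-0.66,-0.71,0,0,0,0],[-0.66,-0.71,0,0,0,0],[-0.66,-0.71,0,0,0,0],[-0.66,-0.71,0,0,0,0],[-0.66,-0.71,0,0,0,0.08],[-0.66,-0.71,-0.17,0,0,0.08],[-0.66,-0.71,-0.17,0,0,0.08],[-0.66,-0.71,-0.17,0,0,0.08],[-0.66,-0.71,-0.17,0,0,0.08]]' 0.4; python3 - <<'E'
from h import *
f=ctrl.grab_frame("wrist"); cv2.imwrite("pics/g.png",f["img"]); s=ctrl.state(); print(s["q"],s["position"],s["width"])
for n in("lens_grip","lens_centre","lens_pivot"): print(n,[(d["point"],d["confidence"]) for d in ctrl.place_of(n,f)[:1]])
E
```

```text
time_s: 11.55
position: [0.3881, -0.353, 0.2465]
eef_rot: [-0.067, 0.704, 0.067, 0.704]
wrist_force: [0.1, -0.4, 0.8]
width: 0.0523
[-0.18208586  0.03160188  0.89752914  1.75026567 -0.02524502  1.36978107
  2.48114808] [ 0.38878221 -0.3530928   0.24714603] 0.0522248785153172
lens_grip []
lens_centre [([0.3349, -0.369, 0.1681], 0.87)]
lens_pivot []
```

View pics/g.png

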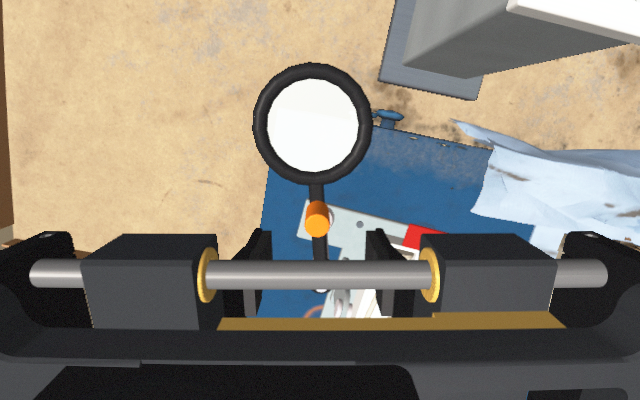

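The knob (317,220) is centred between the fingers (258 and 380). I descend and pinch it.

```bash
python3 -m pendant '[[0.004,0,-0.08,0,0,0],[0.004,0,-0.165,0,0,0],[0.004,0,-0.165,0,0,0],[0.004,0,-0.165,0,0,0],[0.004,0,-0.165,0,0,0]]' 0.4; python3 -m pendant '[[0,0,0,0,0,0],[0,0,0,0,0,0],[0,0,0,0,0,0],[0,0,0,0,0,0],[0,0,0,0,0,0]]' 0.95; python3 - <<'E'
from h import *
p=np.array([.446,-.341]); g=np.array(ctrl.state()["position"][:2]); d=g-p; print(g,np.linalg.norm(d),np.arctan2(d[1],d[0]))
t=np.array([.4585,-.2165]); e=t-p; print(np.linalg.norm(e),np.arctan2(e[1],e[0]))
tot=(np.arctan2(e[1],e[0])-np.arctan2(d[1],d[0]))%(2*np.pi)-2*np.pi; print("tot",tot)
for k in range(1,15):
    a=tot*k/14; c,s=np.cos(a),np.sin(a); n=p+[c*d[0]-s*d[1],s*d[0]+c*d[1]]; print(k,((n-g)/.4).round(3),round(a/np.pi,3))
E
```

```text
time_s: 12.25
position: [0.3913, -0.3529, 0.1818]
eef_rot: [-0.068, 0.703, 0.067, 0.705]
wrist_force: [0.2, -0.2, -0.1]
width: 0.0524
time_s: 12.75
position: [0.3903, -0.3521, 0.1799]
eef_rot: [-0.068, 0.704, 0.068, 0.704]
wrist_force: [-0.2, -2.0, 0.8]
width: 0.0201
[ 0.39027615 -0.35214377] 0.056827203021872844 -2.9442143944403276
0.1251259365599315 1.470730060010573
tot -1.868240852728686
1 [-0.002  0.019] -0.042
2 [-0.002  0.038] -0.085
3 [0.    0.056] -0.127
4 [0.005 0.075] -0.17
5 [0.013 0.092] -0.212
6 [0.022 0.108] -0.255
7 [0.034 0.123] -0.297
8 [0.048 0.136] -0.34
9 [0.063 0.148] -0.382
10 [0.08  0.157] -0.425
11 [0.097 0.164] -0.467
12 [0.116 0.168] -0.51
13 [0.135 0.17 ] -0.552
14 [0.154 0.169] -0.595
```

```bash
python3 -m pendant '[[-0.002,0.019,0,0,0,-0.042],[-0.002,0.038,0,0,0,-0.085],[0,0.056,0,0,0,-0.127],[0.005,0.075,0,0,0,-0.17],[0.013,0.092,0,0,0,-0.212],[0.022,0.108,0,0,0,-0.255],[0.034,0.123,0,0,0,-0.297]]' 0.95; python3 - <<'E'
from h import *
f=ctrl.grab_frame("top")
for n in("lens_grip","lens_centre","lens_pivot"): print(n,[(d["point"],d["confidence"]) for d in ctrl.place_of(n,f)[:1]])
print(ctrl.state()["width"],ctrl.state()["wrist_force"])
E
```

```text
time_s: 13.45
position: [0.4024, -0.3009, 0.1799]
eef_rot: [0.259, 0.66, -0.257, 0.657]
wrist_force: [-5.5, 6.3, 7.6]
width: 0.0171
lens_grip [([0.4025, -0.3033, 0.1918], 0.83)]
lens_centre [([0.3551, -0.2573, 0.166], 0.77)]
lens_pivot [([0.7564, -0.1078, -0.0], 0.56)]
0.017214850017761758 [-5.79464939  7.13657149  7.90191735]
```

```bash
python3 -m pendant '[[0.014,0.013,0,0,0,-0.043],[0.029,0.025,0,0,0,-0.085],[0.046,0.034,0,0,0,-0.128],[0.063,0.041,0,0,0,-0.17],[0.082,0.045,0,0,0,-0.213],[0.101,0.047,0,0,0,-0.255],[0.12,0.046,0,0,0,-0.298],[0.12,0.046,0,0,0,-0.298],[0.12,0.046,0,0,0,-0.298],[0.12,0.046,0,0,0,-0.298]]' 0.95; python3 t.py h2
```

```text
time_s: 14.65
position: [0.4533, -0.2787, 0.18]
eef_rot: [0.527, 0.476, -0.523, 0.471]
wrist_force: [-0.9, 11.6, 7.4]
width: 0.0173
tab_red [('[0.4213, -0.2111, 0.1108]', 0.97)]
tab_blue [('[0.6544, -0.2263, 0.1124]', 0.6)]
tray_stop [('[0.4405, -0.2154, 0.0912]', 0.97)]
lens_pivot [('[0.496, -0.1733, 0.0903]', 0.74)]
lens_centre [('[0.4593, -0.21, 0.1628]', 0.88)]
lens_grip [('[0.4516, -0.2805, 0.1873]', 0.57)]
tilt 0.02477042301808372 floor at pivot 0.08681389782332222 848 t 15.0
```

View pics/h2.png

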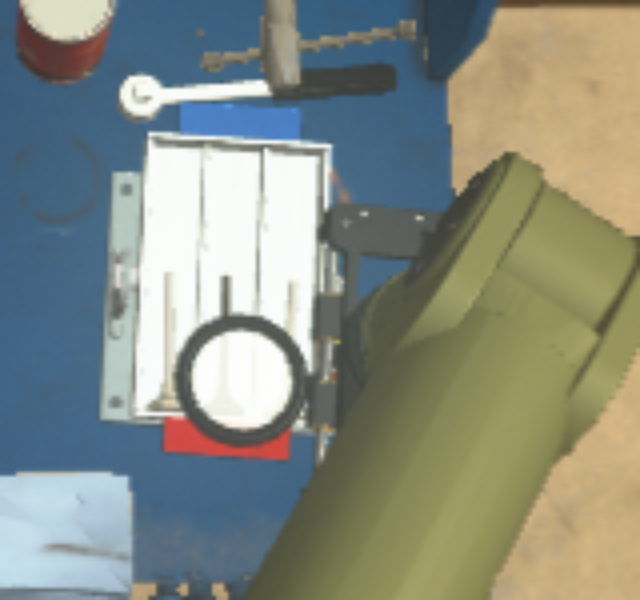

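The lens ring centre (crop 240,380) lies over the middle valve's head to within a few mm. I release and retract.

```bash
python3 -m pendant '[[0,0,0,0,0,0],[0,0,0,0,0,0],[0,0,0,0,0,0],[0,0,0,0,0,0],[0,0,0.1,0,0,0],[0,0,0.3,0,0,0],[0,0,0.4,0,0,0],[0,0,0.4,0,0,0]]' 0.5;  python3 -m pendant '[[0.2,-0.2,0,0,0,0],[0.3,-0.35,0,0,0,0],[0.3,-0.35,0,0,0,0],[0.3,-0.35,0,0,0,0],[0.3,-0.35,0,0,0,0]]'; python3 t.py i
```

```text
time_s: 15.8
position: [0.4529, -0.2859, 0.3446]
eef_rot: [0.527, 0.47, -0.525, 0.474]
wrist_force: [0.3, -0.0, -0.4]
width: 0.0435
time_s: 16.3
position: [0.5723, -0.4282, 0.3351]
eef_rot: [-0.525, -0.473, 0.529, -0.471]
wrist_force: [-0.4, 0.2, -0.6]
width: 0.0436
tab_red [('[0.4215, -0.2094, 0.1121]', 0.76)]
tab_blue [('[0.6558, -0.2286, 0.1122]', 0.78)]
tray_stop [('[0.4382, -0.214, 0.091]', 0.66)]
lens_pivot []
lens_centre [('[0.4626, -0.2089, 0.1648]', 0.57)]
lens_grip [('[0.451, -0.2769, 0.189]', 0.57)]
tilt 0.0202309370274125 floor at pivot 0.08700808557001902 1106 t 16.65
```

View pics/i.png

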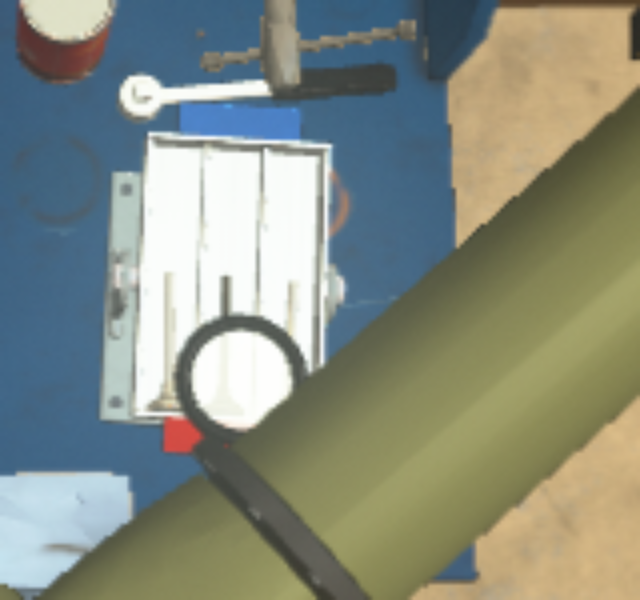

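The lens stayed put on release, with the ring still at crop (240,380). The valves are unmoved and the tray tilt is 0.02 rad, so I hand in.

```bash
python3 -c "
from workcell import ctrl
print(ctrl.finish_job())"
```

```text
the job is handed in; nothing more can be done
None
```

I finished the job and handed it in at about 17 s of the 58 s allowed; the hand-in reports no verdict.

- **Tipping:** I pushed the red tab down to about 0.33 rad. The top camera then showed all three valve heads against the red-end wall.
- **Levelling:** I pressed the blue tab down to bring the tray back. The last depth fit gave a tilt of 0.02 rad, against a limit of 0.07, with the heads still at the wall.
- **Lens:** I pinched the orange knob, swung the arm in, let go and backed off. The lens did not move in the pictures on release. The networks put its centre at about (0.459–0.463, -0.210), and tray_view is about (0.459, -0.216). The offset is about 4–8 mm, against a limit of 20 mm.

**Less certain checks:**
- In the final picture the robot arm hid part of the magnifier, including its pivot. The last lens reading therefore had a lower confidence (0.57).
- In the last two checks the middle and right valve heads were behind the lens or the robot arm. Their visible stems had not moved since I levelled the tray.
- The networks returned a few wrong places for tray_stop, lens_pivot and tab_red, and I ignored those.
- I did not measure the bystanders' positions; no force reading suggested the robot touched one.

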